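# Clear the stalled pen plotter

## Task

The small pen plotter on the cutting mat has stalled with its pen down, and an ink bottle has fallen over on its bed. First lift the pen by swinging the red lever on the plotter's head all the way up to its stop and leave it there; then pick up the bottle and stand it upright, wholly on the round cork coaster, setting it down rather than dropping it. Leave the jar, the steel square and the mallet where they are.

Things in the scene. Friction and masses are not known exactly. Their poses are not given: they have to be found in the camera images.
- plotter: Black pen plotter, fixed. Origin on the table; front faces its -x, z up. Grey bed 375 (x -190 to 185) x 320 (y) x 10 mm, with a 4 mm plywood blank at x 10 to 130, y +-80. At the back a beam along y (x 155, top z 155) on posts at y +-145 (top z 165). Head: black box x 105 to 145, y +-38, z 90 to 165 mm; blue pen, 12 mm thick, before it at x 88, y -22, top z 111 (down) to 124 (up).
- pen_lever (a joint): Angle of the pen-lift lever on the front of the head (rad), hinged about the plotter's y axis. 0: fully down (pen down; the lever points forward to the plotter's -x and 0.4 rad below level); it grows as the tip rises; 0.8: upper stop (pen up; 0.4 rad above level). Stiff: it stays where it is left; about 1.5 N at the tip moves it.
- lever_pivot (a point): Hinge of the lever: a point on its axis, midway across the lever; at plotter x 92, y 22, z 125 mm.
- lever_grip (a point): Middle of the lever's red grip, 80 mm from lever_pivot. The grip is 40 mm long along the lever, 18 mm wide along the plotter's y and 16 mm thick; it is free on both sides, above and below. It moves with the lever, 94 mm above the table when fully down, 156 mm when fully up.
- bottle: Ink bottle, white with blue band and black cap, about 0.2 kg, at first lying on the bed, cap roughly to the plotter's +y. Origin: centre of its base; z runs from base to cap. Body 50 mm along its x, 44 mm along its y, 92 mm high; then a round cap 26 mm across, up to 115 mm. It lies on a 50 mm wide face (its x axis level).
- coaster: Round cork coaster, 110 mm across and 6 mm thick, fixed on the table. Origin: centre of its underside; the top is at z 6 mm.
- jar: Bystander: squat pigment jar with a black lid, 64 mm across, 55 mm high. Origin: centre of its underside.
- square: Bystander: flat steel L-shaped square, long leg 130 x 28 mm along its x, 5 mm thick, with a short leg at its +x end reaching 69 mm towards its +y. Origin: middle of the long leg's underside.
- mallet: Bystander: rubber mallet lying along its x, about 310 mm long, head (56 x 100 x 56 mm) at its +x end, blue handle end at -x. Origin: on the table, 105 mm from the middle of the head.

How it is judged (in metres and radians):
On the way, in this order (a step that is already met when the one before it is completed fails the run):
1. the lever is swung up to its stop (joint above 0.70 of 0.80 rad) (value of joint pen_lever above 0.7 rad), for 0.2 s.
2. the bottle stands upright on the coaster (angle between bottle's own z axis and vertical below 0.1 rad and horizontal distance between bottle and coaster below 0.026 m and z of bottle in the frame of coaster below 0.01 m), for 0.2 s.
At the end, for the whole second after the job is handed in: The lever is up at its stop (above 0.70 of 0.80 rad) and the bottle stands at rest on the coaster: within 0.1 rad of upright, its base resting on the coaster's top (within 4 mm) with its centre within 26 mm of the coaster's centre (all of step 2 and value of joint pen_lever above 0.7 rad and z of bottle in the frame of coaster above 0.002 m and linear speed of bottle below 0.02 m/s); the robot touches nothing.
It fails at once if the bottle is dropped: it falls free with its base more than 30 mm above the coaster's underside (contact force between bottle and anything else below 0.01 N and distance of bottle from where it was at the start of the episode above 0.04 m and z of bottle in the frame of coaster above 0.03 m).
It fails at once if a bystander (jar, square or mallet) is shifted by more than 30 mm or the jar is tipped over (distance of any of jar, square, mallet from where it was at the start of the episode above 0.03 m or angle between jar's own z axis and vertical above 0.5 rad).
It also fails if it takes over 48 s, if anything falls off the work surface, if the arm or the gripper's body presses on something with over 40 N, if the wrist force passes 120 N, or if a joint passes its speed limit or range.

## Robot

A 6-joint arm with a two-finger parallel gripper is mounted at the origin on the work surface. World frame = base frame: x ahead of the robot, y to its left, z up, the work surface at z = 0. Lengths are in m, angles in degrees, forces in N, time in s.
With the tool pointing down it reaches from about 0.4 to 0.825 m from the base axis. Payload 7 kg.
Tool frame: the origin (TCP) lies on the centre line of the jaws, within the pads' length; the fingertips stand 19 mm ahead of it and the grasp point (between the pads) is the TCP; z points along the fingers, y is the line along which they close (so a half turn about z gives the same grasp; the last joint's range is limited). The gripper opens to 88 mm and grips with 3 to 60 N. Pads are 19 mm wide; open, the fingers measure 130 mm over their backs; the gripper's body (78 mm by 193 mm) begins 47 mm behind the grasp point.
Start: joints at [88.757, 20.546, 0.682, 0, -70.136, -16.507], TCP at [0.206, 0.643, 0.246] pointing down, gripper open.
Joint ranges: [-176.03, 176.03], [-82.01, 121.73], [-58.28, 71.71], [-173.87, 95.51], [-174.79, -0.11], [-173.66, 173.66]. Speed limits (degrees/s): [136.94, 136.94, 172.46, 180, 180, 180].

## Interface

Orientations are given as [roll, pitch, yaw] about the fixed x, y, z axes, in that order (R = Rz(yaw) Ry(pitch) Rx(roll)).
In Python, from plant import ctrl gives the robot as it stands.
- The arm moves only by the tool move_arm, never from a script. Its argument "motion" is a list of rows, each a list of 3 entries, a list of its own where there are three numbers: the shift along the tool's x, y, z in mm, then the turn, a rotation vector about the tool's x, y, z in degrees, then the closure, from 0 (fully open) to 1 (shut). A call has 1 to 10 rows; each row is the pose to reach, as a shift and turn from the pose commanded when the call began, along the tool's axes at that moment; what a row does not reach only later rows make up. A row lasts 1/12 s, in which the tool goes at most 41.7 mm and 7.16 degrees, less where a joint would pass 70% of its speed; a pose out of reach is approached as far as the arm can. A call with a gripper value outside its range is refused whole. The fingers move at their own pace and stop on an object; the grip force is fixed at half the most. Time passes only in rows, so rows that repeat a pose let the fingers close. It gives the time, the measured TCP pose, the force, the opening and the grip force at its end, in the units of the state.
- ctrl.get_obs(): the state, without advancing time (a new reading comes with each control period).
- ctrl.snapshot(name): name is "scene" or "top" or "wrist"; returns a dict with "color" (420x560x3 uint8, blue, green, red), "camera_matrix" (3x3 intrinsics, pixels), "cam_to_world" (4x4, takes a point from camera to world coordinates). Camera axes: x right, y up, looking along -z (the intrinsics and any distortion apply to the point x, -y, -z); pixel columns grow to the right and rows downward; lengths in m; the calibration is good to about 2 mm. A picture is of the moment at which its call begins. There is no depth.
- ctrl.close_job(): hands the job in; it is judged then, once.
The state is a dict: "clock": time; "joint_pos": joint angles; "qvel": joint speeds; "tau": joint torques, N m; "tool_pos": TCP position; "orientation": TCP orientation; "force": force on the tool from outside, world axes, zero at the start; "moment": the same for the moment, N m; "opening": finger opening in m; "gripper_force": force on a finger pad.
Only numpy, scipy, OpenCV 4.12 (cv2) and the standard library are available. Lean on these libraries where they do the work, as an engineer would, in place of code of your own. Each camera call takes 0.05 s, during which the arm holds its last target. There are 200 camera calls.

## Working session

There is one attempt and no reset: what is moved stays moved. The work goes in short steps, Python scripts to look and compute and a tool call to move; the robot and the scene stay as the last step left them, time stands still between calls to the robot, and variables do not carry over. Pictures are saved under pics/ and viewed, at most 10 in all, crops included, and the job is handed in when it is done.

Besides the shell and the picture viewer there is one more tool, called as name(argument=value, ...) on one line, values as JSON. move_arm: Moves the arm, as the interface text tells. Its arguments: {"type":"object","properties":{"motion":{"type":"array"}},"required":["motion"]}

```bash
mkdir -p pics; ls
cat > h.py <<'E'
import numpy as np, cv2, json
from plant import ctrl
def snap(n,f):
    s=ctrl.snapshot(n); cv2.imwrite(f'pics/{f}.png',s['color'])
    np.savez(f'pics/{f}.npz',**{k:np.array(s[k]) for k in('color','camera_matrix','cam_to_world')}); return s
def load(f): return np.load(f'pics/{f}.npz')
def w(s,u,v,z):
    K=s['camera_matrix'];T=s['cam_to_world']
    d=np.linalg.inv(K)@[u,v,1]; d=T[:3,:3]@[d[0],-d[1],-d[2]]; o=T[:3,3]
    return o+d*(z-o[2])/d[2]
def px(s,p):
    K=s['camera_matrix'];T=s['cam_to_world']
    c=T[:3,:3].T@(np.array(p)-T[:3,3]); q=K@[c[0],-c[1],-c[2]]; return q[:2]/q[2]
E
python3 - <<'E'
from h import *
import cv2
for n in('top','scene'):
    s=snap(n,n+'0'); print(list(s), s['camera_matrix'],s['cam_to_world'])
a=cv2.resize(cv2.imread('pics/top0.png'),(800,600),interpolation=cv2.INTER_CUBIC);cv2.imwrite('pics/top0b.png',a)
a=cv2.resize(cv2.imread('pics/scene0.png'),(800,600),interpolation=cv2.INTER_CUBIC);cv2.imwrite('pics/scene0b.png',a)
print(ctrl.get_obs())
E
```

```text
pics
['color', 'camera_matrix', 'cam_to_world'] [[519.88257323   0.         272.82560154]
 [  0.         519.88257323 205.38316105]
 [  0.           0.           1.        ]] [[-1.98933176e-02  9.87432676e-01 -1.56783183e-01  3.32556750e-01]
 [-9.99802018e-01 -1.97140328e-02  2.69862482e-03  1.70773666e-02]
 [-4.26118474e-04  1.56805827e-01  9.87629359e-01  1.62570920e+00]
 [ 0.00000000e+00  0.00000000e+00  0.00000000e+00  1.00000000e+00]]
['color', 'camera_matrix', 'cam_to_world'] [[414.90004764   0.         280.72207557]
 [  0.         414.90004764 214.4272881 ]
 [  0.           0.           1.        ]] [[ 0.85437224 -0.39030155  0.34309294  0.97463108]
 [ 0.5196393   0.63556352 -0.57099388 -0.59331755]
 [ 0.00480245  0.6661259   0.74582386  0.91398153]
 [ 0.          0.          0.          1.        ]]
{'clock': 0.1, 'joint_pos': array([ 8.87550010e+01,  2.05886071e+01,  6.38521702e-01, -1.76352930e-02,
       -7.01380557e+01, -1.65078094e+01]), 'qvel': array([-0.03151532, -0.11472199,  0.11814706,  0.10044592,  0.09176065,
        0.02508052]), 'tau': array([-1.46288930e-03, -5.84162557e+01,  2.93752581e+01,  7.01554567e+00,
        1.02061545e-02, -4.42199075e-05]), 'tool_pos': array([0.20570342, 0.64244517, 0.24469848]), 'orientation': array([ 1.79910781e+02, -9.15147127e-03, -1.77588056e+01]), 'force': array([-0.30110303,  0.42895789,  0.38411962]), 'moment': array([0.03640845, 0.02651278, 0.07323372]), 'gripper_force': 0.0, 'opening': 0.0879273223589727}
```

View pics/top0b.png

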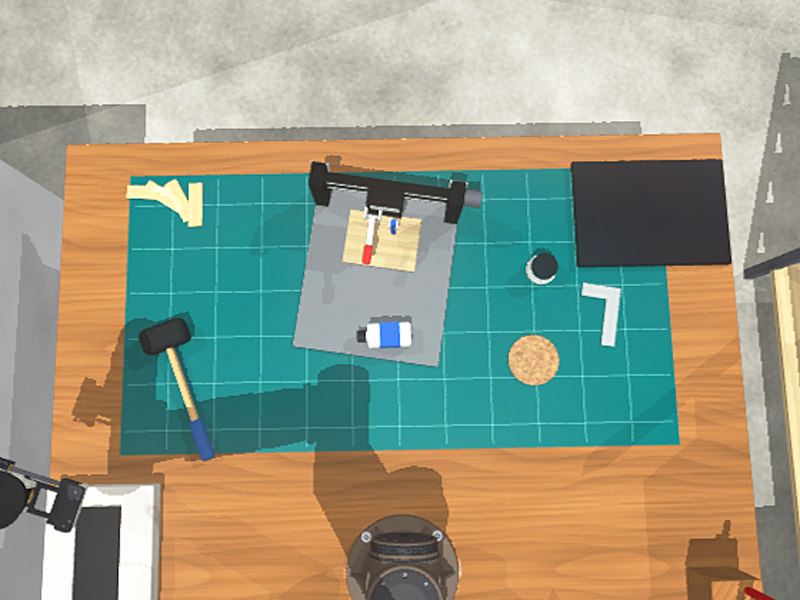

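View pics/scene0b.png

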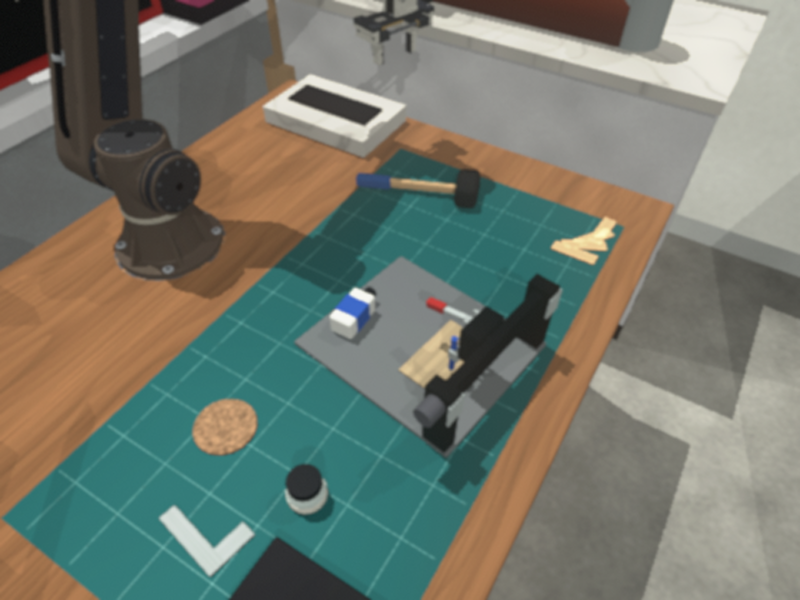

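The top view shows the lever grip at (367,252), the bottle at (388,334) with its cap to the left, and the coaster at (533,360) in the 800-wide view. The jar is at (542,267). Next is an enlarged crop.

Run:
```python
from h import *
a=cv2.imread('pics/top0.png')[105:265,200:400]
cv2.imwrite('pics/c1.png',cv2.resize(a,(750,600),interpolation=cv2.INTER_CUBIC))
s=load('top0'); im=s['color'].astype(int)
# coaster blob
hsv=cv2.cvtColor(s['color'],cv2.COLOR_BGR2HSV)
m=((hsv[...,0]<25)&(hsv[...,1]>60)).astype(np.uint8); m[:,:350]=0;m[:230]=0;m[275:]=0;m[:,400:]=0
ys,xs=np.nonzero(m); c=((xs.min()+xs.max())/2,(ys.min()+ys.max())/2); print('coaster',c,xs.min(),xs.max(),ys.min(),ys.max(),w(s,*c,.006))
```

```text
coaster (np.float64(373.0), np.float64(252.0)) 356 390 235 269 [ 0.43669587 -0.29591028  0.006     ]
```

View pics/c1.png

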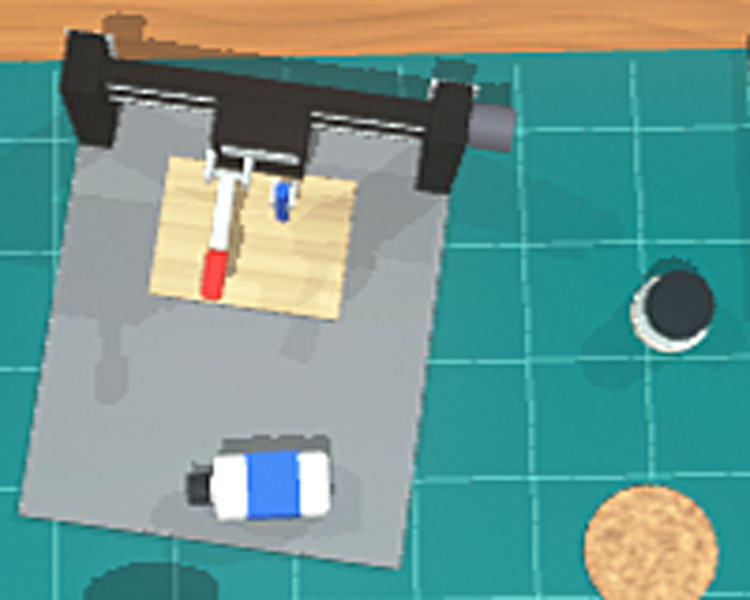

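The enlarged crop (3.75x, offset 200,105) shows:
- bed front corners at (20,514) and (400,568)
- plywood corners at (168,156), (358,181), (340,320) and (150,293)
- grip spanning (216,250) to (211,298)
- bottle body from (331,486) to (213,487), cap end at (187,486)

Run:
```python
from h import *
from scipy.optimize import least_squares
s=load('top0'); f=lambda u,v:(200+(u-1.4)/3.75,105+(v-1.4)/3.75)
pts=[((-.19,.16,.01),(20,514)),((-.19,-.16,.01),(400,568)),((.13,.08,.014),(168,156)),((.13,-.08,.014),(358,181)),((.01,-.08,.014),(340,320)),((.01,.08,.014),(150,293))]
def T(p,q):
    c,sn=np.cos(p[2]),np.sin(p[2]); return np.array([p[0]+c*q[0]-sn*q[1],p[1]+sn*q[0]+c*q[1],q[2]])
W=[w(s,*f(*u),q[2]) for q,u in pts]
r=least_squares(lambda p:np.concatenate([(T(p,q)-x)[:2] for (q,_),x in zip(pts,W)]),[.6,0,0])
p=r.x; print('plotter',p[:2],np.degrees(p[2]),'res mm',(r.fun*1000).round(1))
for n,q in dict(pivot=(.092,.022,.125),grip=(.092-.08*np.cos(.4),.022,.094),gripup=(.092-.08*np.cos(.4),.022,.156),pen=(.088,-.022,.111)).items():
    u=px(s,T(p,q)); print(n,T(p,q).round(4),((u-[200,105])*3.75).round())
print('grip meas',w(s,*f(213,275),.102))
for n,u,z in [('base top corners',(329,452),.054),('',(329,519),.054),('sh',(215,455),.054),('',(215,520),.054),('capend',(187,485),.032),('basemid',(331,486),.04),('shmid',(213,487),.04)]:
    print(n,w(s,*f(*u),z).round(4))
print('coaster z',w(s,373.0,252.0,.006), 'jar',w(s,*f(679,305),.055))
s2=load('scene0')
print('scene px (800 view)',[ (px(s2,x)*800/560).round() for x in (T(p,(.092-.08*np.cos(.4),.022,.094)),[.4367,-.2959,.006],T(p,(-.19,-.16,.01)))])
```

```text
plotter [0.64051849 0.03884836] -9.12164795802041 res mm [-0.6  0.8 -0.3 -1.1 -0.1 -2.4 -0.3  1.   1.2  1.7  0.2  0.1]
pivot [0.7348 0.046  0.125 ] [227. 173.]
grip [0.6621 0.0577 0.094 ] [215. 271.]
gripup [0.6621 0.0577 0.156 ] [213. 254.]
pen [0.7239 0.0032 0.111 ] [282. 190.]
grip meas [0.65850106 0.06032798 0.102     ]
base top corners [ 0.5203 -0.0302  0.054 ]
 [ 0.4659 -0.0289  0.054 ]
sh [0.5197 0.0623 0.054 ]
 [0.4669 0.0631 0.054 ]
capend [0.498  0.0863 0.032 ]
basemid [ 0.494  -0.0316  0.04  ]
shmid [0.4951 0.0647 0.04  ]
coaster z [ 0.43669587 -0.29591028  0.006     ] jar [ 0.63578026 -0.32027174  0.055     ]
scene px (800 view) [array([438., 312.]), array([223., 425.]), array([293., 341.])]
```

```bash
cat >> h.py <<'E'
from scipy.spatial.transform import Rotation as Ro
def go(pos,yaw,tilt=0):  # tilt about world x after pointing down with yaw
    o=ctrl.get_obs(); R0=Ro.from_euler('xyz',o['orientation'],degrees=True)
    R=Ro.from_euler('x',tilt,degrees=True)*Ro.from_euler('xyz',[180,0,yaw],degrees=True)
    d=np.array(pos)-o['tool_pos']; r=(R0.inv()*R).as_rotvec(degrees=True)
    print('shift',(R0.inv().apply(d)*1000).round(1),'turn',r.round(1),'rows',np.linalg.norm(d)/.0417,np.linalg.norm(r)/7.16,'j',o['joint_pos'].round())
E
python3 - <<'E'
from h import *
go((.661,.058,.25),-9.1)
E
```

```text
shift [611.9 417.7  -4.6] turn [ 0.1 -0.  -8.7] rows 17.76684282165787 1.2093961380868663 j [ 89.  21.   1.  -0. -70. -17.]
```

move_arm(motion=[[[612,418,-5],[0,0,-8.7],0],[[612,418,-5],[0,0,-8.7],0],[[612,418,-5],[0,0,-8.7],0],[[612,418,-5],[0,0,-8.7],0],[[612,418,-5],[0,0,-8.7],0],[[612,418,-5],[0,0,-8.7],0],[[612,418,-5],[0,0,-8.7],0],[[612,418,-5],[0,0,-8.7],0],[[612,418,-5],[0,0,-8.7],0],[[612,418,-5],[0,0,-8.7],0]])

```text
clock: 0.93
tool_pos: [0.4625, 0.3122, 0.2483]
orientation: [180.0, 0.0, -9.0]
force: [1.2, 0.8, -0.3]
opening: 0.0878
gripper_force: 0.0
```

Run:
```python
from h import *
go((.661,.058,.25),-9.1)
```

```text
shift [236.  219.9  -1.7] turn [0.  0.  0.1] rows 7.735011844634344 0.009186878616107567 j [ 54.   9. -14.  -0. -67.  27.]
```

move_arm(motion=[[[236,220,-2],[0,0,0],0],[[236,220,-2],[0,0,0],0],[[236,220,-2],[0,0,0],0],[[236,220,-2],[0,0,0],0],[[236,220,-2],[0,0,0],0],[[236,220,-2],[0,0,0],0],[[236,220,-2],[0,0,0],0],[[236,220,-2],[0,0,0],0],[[236,220,-2],[0,0,0],0],[[236,220,-2],[0,0,0],0]])

```text
clock: 1.77
tool_pos: [0.6607, 0.0578, 0.249]
orientation: [180.0, 0.1, -9.2]
force: [-0.4, -0.1, -0.9]
opening: 0.0877
gripper_force: 0.0
```

Run:
```python
from h import *
go((.661,.058,.25),-9.1)
s=snap('wrist','w1')
for n,q in dict(gripmid=(.6621,.0577,.094),piv=(.7348,.046,.125)).items(): print(n,px(s,q)*800/560)
cv2.imwrite('pics/w1b.png',cv2.resize(s['color'],(800,600)))
```

```text
shift [ 0.2 -0.2 -1. ] turn [ 0.   0.1 -0.1] rows 0.024541433948005394 0.025439876196599227 j [ 22.  19.  -1.  -0. -70.  59.]
gripmid [401.41008292 280.20952979]
piv [401.3644702  160.31462149]
```

View pics/w1b.png

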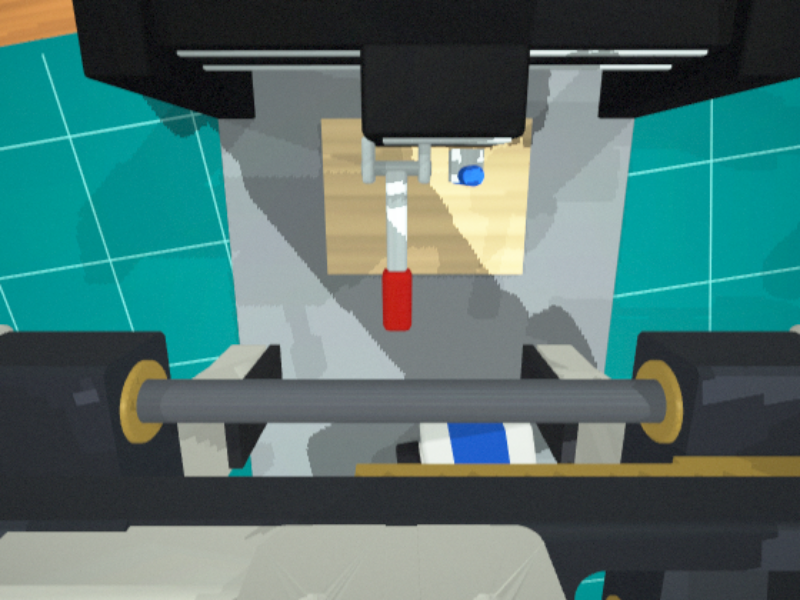

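The wrist view shows the grip spanning rows 268 to 329 at column 397, and the lever tube up to the hinge near row 165. That puts the grip a little nearer the robot than the model predicts.

Run:
```python
from h import *
s=load('w1'); k=.7
print('ctr',w(s,397*k,299*k,.101),'near end',w(s,397*k,329*k,.09),'far end',w(s,397*k,268*k,.108))
print('camera',s['cam_to_world'].round(3))
print('blank corners px',[(px(s,q)/k).round() for q in ((.7815,.097,.014),(.756,-.061,.014))], 'plank near', w(s,328*k,274*k,.014), w(s,523*k,273*k,.014))
```

```text
ctr [0.65194889 0.06222091 0.101     ] near end [0.62835412 0.06618571 0.09      ] far end [0.67320283 0.05867018 0.108     ]
camera [[-0.16   0.954  0.253  0.727]
 [-0.987 -0.155 -0.04   0.048]
 [ 0.001 -0.257  0.967  0.388]
 [ 0.     0.     0.     1.   ]]
blank corners px [array([324., 112.]), array([537., 112.])] plank near [0.6592519  0.11912796 0.014     ] [ 0.63433038 -0.03921348  0.014     ]
```

move_arm(motion=[[[-2,-2,35],[0,0,0],0],[[-2,-2,70],[0,0,0],0],[[-2,-2,100],[0,0,0],0],[[-2,-2,125],[0,0,0],0],[[-2,-2,140],[0,0,0],0],[[-2,-2,150],[0,0,0],0],[[-2,-2,154],[0,0,0],0],[[-2,-2,154],[0,0,0],0],[[-2,-2,154],[0,0,0],0.5],[[-2,-2,154],[0,0,0],0.6]])

```text
clock: 2.65
tool_pos: [0.6594, 0.0625, 0.0979]
orientation: [-179.9, -0.1, -9.0]
force: [0.7, 1.5, 0.7]
opening: 0.0792
gripper_force: 0.0
```

move_arm(motion=[[[0,0,0],[0,0,0],0.8],[[0,0,0],[0,0,0],0.9],[[0,0,0],[0,0,0],1],[[0,0,0],[0,0,0],1],[[0,0,0],[0,0,0],1],[[0,0,0],[0,0,0],1]])

```text
clock: 3.15
tool_pos: [0.6587, 0.062, 0.0964]
orientation: [-180.0, -0.0, -9.1]
force: [-0.0, -0.0, 0.1]
opening: 0.0397
gripper_force: 0.0
```

move_arm(motion=[[[0,0,0],[0,0,0],1],[[0,0,0],[0,0,0],1],[[0,0,0],[0,0,0],1],[[0,0,0],[0,0,0],1],[[0,0,0],[0,0,0],1],[[0,0,0],[0,0,0],1]])

```text
clock: 3.65
tool_pos: [0.6583, 0.0607, 0.0963]
orientation: [179.9, 0.0, -9.1]
force: [0.3, -5.6, 0.5]
opening: 0.0175
gripper_force: 30.0
```

move_arm(motion=[[[-1.5,1,-4],[0,0,0],1],[[-3,1,-8],[0,0,0],1],[[-5,1,-16],[0,0,0],1],[[-6,1,-24],[0,0,0],1],[[-6,1,-32],[0,0,0],1],[[-6,1,-40],[0,0,0],1],[[-5,1,-47],[0,0,0],1],[[-4,1,-52],[0,0,0],1],[[-2,1,-56],[0,0,0],1],[[-1,1,-59],[0,0,0],1]])

```text
clock: 4.48
tool_pos: [0.657, 0.0608, 0.1497]
orientation: [180.0, 0.2, -9.2]
force: [14.4, -1.9, -39.7]
opening: 0.0177
gripper_force: 30.0
```

move_arm(motion=[[[0,0,-1],[0,0,0],1],[[0,0,-2],[0,0,0],1],[[1,0,-3],[0,0,0],1],[[1,0,-4],[0,0,0],1],[[1,0,-4],[0,0,0],1]])

```text
clock: 4.9
tool_pos: [0.6566, 0.0608, 0.1517]
orientation: [179.9, 0.4, -9.2]
force: [14.3, -1.9, -38.9]
opening: 0.0178
gripper_force: 30.0
```

move_arm(motion=[[[0,0,0],[0,0,0],0],[[0,0,0],[0,0,0],0],[[0,0,0],[0,0,0],0],[[0,0,0],[0,0,0],0],[[0,0,0],[0,0,0],0],[[0,0,0],[0,0,0],0],[[0,0,-20],[0,0,0],0],[[0,0,-50],[0,0,0],0],[[0,0,-80],[0,0,0],0],[[0,0,-80],[0,0,0],0]])

```text
clock: 5.73
tool_pos: [0.6614, 0.0614, 0.247]
orientation: [-179.8, -0.6, -9.0]
force: [1.8, 0.3, 2.3]
opening: 0.0788
gripper_force: 0.0
```

Run:
```python
from h import *
print(ctrl.get_obs()['tool_pos'])
s=snap('wrist','w2')
a=snap('scene','s2')['color'][170:290,230:390]
cv2.imwrite('pics/m2.png',np.hstack([cv2.resize(s['color'],(400,300)),cv2.resize(a,(400,300),interpolation=cv2.INTER_CUBIC)]))
import math
for th in (0,.6,.7,.8):
    q=th-.4; c,sn=math.cos(math.radians(-9.1)),math.sin(math.radians(-9.1))
    for r in (.06,.10):
        print(th,r,[ (px(S,(.7335-r*math.cos(q)*c,.0475-r*math.cos(q)*sn,.125+r*math.sin(q)))-o)*f for S,o,f in ((s,[0,0],400/560),(load('s2'),[230,170],2.5))])
```

```text
[0.66139492 0.0613558  0.24704897]
0 0.06 [array([203.14292568, 129.96725332]), array([204.72536542, 123.45691085])]
0 0.1 [array([202.91399164, 155.16772375]), array([176.40447941, 116.08912884])]
0.6 0.06 [array([203.39193839, 138.44986121]), array([204.07210582,  98.91093656])]
0.6 0.1 [array([203.27635273, 174.65907093]), array([174.22710495,  75.31182064])]
0.7 0.06 [array([203.44934925, 138.17637455]), array([205.58379434,  95.73703393])]
0.7 0.1 [array([203.36816596, 175.66730078]), array([176.494367  ,  69.87482053])]
0.8 0.06 [array([203.51082624, 137.31855681]), array([207.55132119,  92.924859  ])]
0.8 0.1 [array([203.46984697, 175.77633944]), array([179.5251494 ,  64.99740899])]
```

View pics/m2.png

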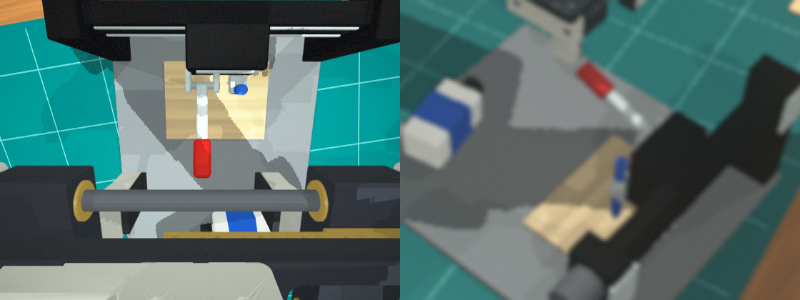

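The scene crop shows the lever raised: red tip at (182,68), inner grip end at (213,98). That fits about 0.75 rad, but it is too close to 0.70 to trust, so I will regrip and push to the stop once more.

move_arm(motion=[[[-1,0,35],[0,0,0],0],[[-1,0,65],[0,0,0],0],[[-1,0,85],[0,0,0],0],[[-1,0,95],[0,0,0],0.5],[[-1,0,95],[0,0,0],1],[[-1,0,95],[0,0,0],1],[[-1,0,95],[0,0,0],1],[[-1,0,95],[0,0,0],1],[[-1,0,95],[0,0,0],1],[[-1,0,95],[0,0,0],1]])

```text
clock: 6.67
tool_pos: [0.6579, 0.0614, 0.1454]
orientation: [-180.0, -0.1, -9.1]
force: [-0.1, 0.4, 0.4]
opening: 0.0464
gripper_force: 0.0
```

move_arm(motion=[[[0,0,0],[0,0,0],1],[[0,0,0],[0,0,0],1],[[0,0,0],[0,0,0],1],[[0,0,0],[0,0,0],1],[[0,0,0],[0,0,0],1]])

```text
clock: 7.08
tool_pos: [0.6574, 0.0608, 0.1444]
orientation: [180.0, 0.0, -9.0]
force: [-0.2, -1.5, 1.1]
opening: 0.0176
gripper_force: 30.0
```

move_arm(motion=[[[0.5,0,-1],[0,0,0],1],[[1,0,-2],[0,0,0],1],[[1,0,-3],[0,0,0],1],[[1,0,-3],[0,0,0],1]])

```text
clock: 7.42
tool_pos: [0.6574, 0.0608, 0.1448]
orientation: [179.9, 0.2, -9.1]
force: [4.7, -1.7, -16.3]
opening: 0.0178
gripper_force: 30.0
```

Commanding 3 mm up moved it only 0.4 mm, at 16 N, so the lever is firmly at its stop. Releasing.

move_arm(motion=[[[0,0,1],[0,0,0],0],[[0,0,1],[0,0,0],0],[[0,0,1],[0,0,0],0],[[0,0,1],[0,0,0],0],[[0,0,1],[0,0,0],0],[[0,0,1],[0,0,0],0],[[0,0,-30],[0,0,0],0],[[0,0,-70],[0,0,0],0],[[0,0,-100],[0,0,0],0],[[0,0,-100],[0,0,0],0]])

```text
clock: 8.25
tool_pos: [0.6617, 0.0614, 0.2558]
orientation: [-179.8, -0.6, -9.0]
force: [1.3, 0.3, 1.1]
opening: 0.0791
gripper_force: 0.0
```

Run:
```python
from h import *
go((.492,.10,.20),-90,-30)
```

```text
shift [-174.3  -11.4   53.9] turn [-21.8  24.4  78.8] rows 4.382482190443085 11.919957903439641 j [ 22.  19.  -1.   0. -70.  59.]
```

move_arm(motion=[[[-40,-3,0],[-2,2.4,7],0],[[-80,-6,0],[-4,5,14],0],[[-120,-8,5],[-6,7,21],0],[[-150,-10,20],[-8,9,28],0],[[-174,-11,40],[-10,11,35],0],[[-174,-11,54],[-22,24,79],0],[[-174,-11,54],[-22,24,79],0],[[-174,-11,54],[-22,24,79],0],[[-174,-11,54],[-22,24,79],0],[[-174,-11,54],[-22,24,79],0]])

```text
clock: 9.08
tool_pos: [0.4882, 0.0996, 0.1939]
orientation: [174.8, -23.0, -68.4]
force: [0.2, 0.7, 0.9]
opening: 0.0883
gripper_force: 0.0
```

Run:
```python
from h import *
go((.492,.10,.20),-90,-30)
```

```text
shift [ 3.3 -3.2 -5.5] turn [-4.5  6.  19.6] rows 0.17272875525949238 2.9345994169025658 j [ 47.  10. -32.  20. -64. -39.]
```

move_arm(motion=[[[3,-3,-5],[-4.5,6,20],0],[[3,-3,-5],[-4.5,6,20],0],[[3,-3,-5],[-4.5,6,20],0],[[3,-3,-5],[-4.5,6,20],0],[[3,-3,-5],[-4.5,6,20],0],[[3,-3,-5],[-4.5,6,20],0]])

```text
clock: 9.58
tool_pos: [0.4918, 0.0997, 0.1989]
orientation: [179.9, -29.9, -89.8]
force: [0.1, 0.7, 0.6]
opening: 0.0874
gripper_force: 0.0
```

Run:
```python
from h import *
go((.493,.030,.037),-90,-30)
s=snap('wrist','w3'); cv2.imwrite('pics/w3b.png',cv2.resize(s['color'],(800,600)))
for q in ((.5181,-.030,.054),(.4681,-.03,.054),(.5181,.062,.054),(.4681,.062,.054),(.493,.085,.045)): print((px(s,q)/.7).round())
```

```text
shift [-20.2  -1.2 175.1] turn [0.  0.1 0.2] rows 4.226070074148281 0.029982818369701795 j [ 48.  15. -29.  21. -71. -59.]
[362. 216.]
[433. 216.]
[358. 346.]
[435. 346.]
[397. 383.]
```

View pics/w3b.png

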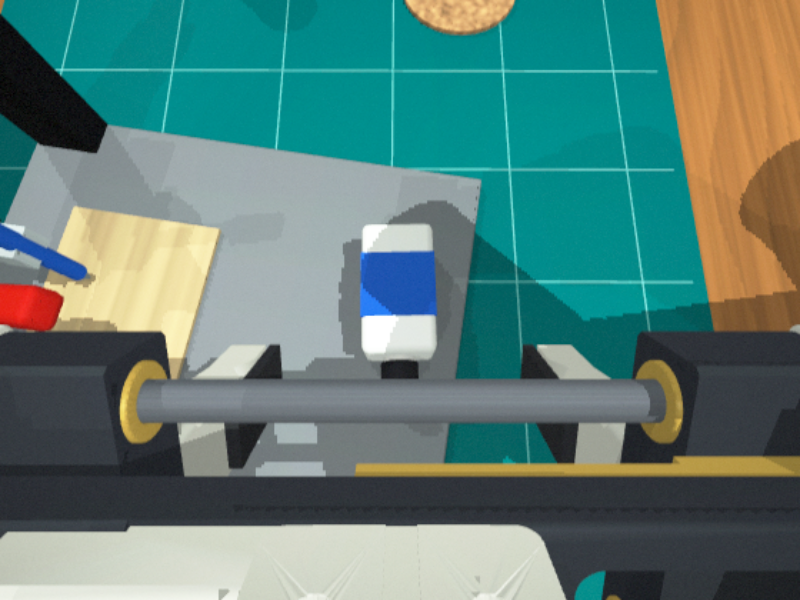

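The wrist view shows the bottle centred at column 398 between the fingers and aligned, body rows 224 to 352 (predicted 216 to 346). Descending.

move_arm(motion=[[[-20,-1,30],[0,0,0],0],[[-20,-1,65],[0,0,0],0],[[-20,-1,100],[0,0,0],0],[[-20,-1,125],[0,0,0],0],[[-20,-1,145],[0,0,0],0],[[-20,-1,160],[0,0,0],0],[[-20,-1,169],[0,0,0],0],[[-20,-1,174],[0,0,0],0],[[-20,-1,174],[0,0,0],0],[[-20,-1,174],[0,0,0],0]])

```text
clock: 10.47
tool_pos: [0.4933, 0.0306, 0.0387]
orientation: [-180.0, -29.9, -90.1]
force: [-0.3, -0.1, 0.1]
opening: 0.0875
gripper_force: 0.0
```

move_arm(motion=[[[0,0,0],[0,0,0],0.5],[[0,0,0],[0,0,0],0.7],[[0,0,0],[0,0,0],1],[[0,0,0],[0,0,0],1],[[0,0,0],[0,0,0],1],[[0,0,0],[0,0,0],1],[[0,0,0],[0,0,0],1],[[0,0,0],[0,0,0],1]])

```text
clock: 11.13
tool_pos: [0.493, 0.0304, 0.0382]
orientation: [-180.0, -29.9, -90.1]
force: [-0.6, 1.0, 1.7]
opening: 0.0505
gripper_force: 29.8
```

Run:
```python
from h import *
go((.493,.030,.16),-90,-30)
```

```text
shift [ 6.110e+01 -1.000e-01 -1.054e+02] turn [ 0.   0.1 -0.1] rows 2.9213040337020333 0.014258231955621262 j [ 41.  25. -44.  31. -46. -68.]
```

move_arm(motion=[[[3,0,-5],[0,0,0],1],[[9,0,-15],[0,0,0],1],[[18,0,-31],[0,0,0],1],[[30,0,-52],[0,0,0],1],[[45,0,-78],[0,0,0],1],[[60,0,-104],[0,0,0],1],[[75,0,-130],[0,0,0],1],[[87,0,-151],[0,0,0],1],[[93,0,-161],[0,0,0],1],[[93,0,-161],[0,0,0],1]])

```text
clock: 11.97
tool_pos: [0.4935, 0.0306, 0.2265]
orientation: [-179.8, -29.7, -90.2]
force: [0.3, 0.7, -4.2]
opening: 0.0502
gripper_force: 29.8
```

Run:
```python
from h import *
print(ctrl.get_obs()['opening'],ctrl.get_obs()['tool_pos'])
go((.437,-.302,.22),-90,60)
```

```text
0.05022248289165397 [0.49350969 0.03064608 0.22651767]
shift [285.8  56.2 170.5] turn [ -0.2 -89.7  -0. ] rows 8.092920861369839 12.532298379428502 j [ 42.  10. -31.  23. -71. -54.]
```

move_arm(motion=[[[10,2,6],[0,-2,0],1],[[26,5,15],[0,-6,0],1],[[42,8,25],[0,-11,0],1],[[58,11,35],[0,-16,0],1],[[74,15,44],[0,-21,0],1],[[90,18,54],[0,-26,0],1],[[106,21,63],[0,-31,0],1],[[122,24,73],[0,-36,0],1],[[138,27,82],[0,-41,0],1],[[150,30,90],[0,-45,0],1]])

```text
clock: 12.8
tool_pos: [0.4621, -0.1458, 0.2204]
orientation: [-179.9, 15.4, -90.1]
force: [-0.4, -0.0, -2.7]
opening: 0.0504
gripper_force: 29.8
```

Run:
```python
from h import *
print(ctrl.get_obs()['opening'],ctrl.get_obs()['tool_pos'])
go((.437,-.302,.22),-90,60)
```

```text
0.05035685456185695 [ 0.46214438 -0.14583575  0.2203609 ]
shift [150.7  24.9 -41.1] turn [ -0.1 -44.6  -0.1] rows 3.79318916041118 6.2340562509257404 j [ -7.   8. -15. -16. -70.  13.]
```

move_arm(motion=[[[15,2,-4],[0,-4,0],1],[[32,5,-9],[0,-9,0],1],[[48,8,-13],[0,-14,0],1],[[65,11,-18],[0,-19,0],1],[[82,14,-22],[0,-24,0],1],[[98,16,-27],[0,-29,0],1],[[115,19,-31],[0,-34,0],1],[[132,22,-36],[0,-39,0],1],[[145,24,-40],[0,-43,0],1],[[151,25,-41],[0,-44.6,0],1]])

```text
clock: 13.63
tool_pos: [0.436, -0.3034, 0.2173]
orientation: [179.4, 60.1, -90.9]
force: [0.1, 0.6, -3.1]
opening: 0.0504
gripper_force: 29.8
```

Run:
```python
from h import *
print(ctrl.get_obs()['opening'],ctrl.get_obs()['tool_pos'])
go((.437,-.302,.09),-90,60)
s=snap('top','t4');a=s['color'][200:310,300:440];b=snap('scene','s4')['color'][190:340,60:260]
cv2.imwrite('pics/m4.png',np.hstack([cv2.resize(a,(400,314),interpolation=cv2.INTER_CUBIC)[:300],cv2.resize(b,(400,300),interpolation=cv2.INTER_CUBIC)]))
```

```text
0.05041101767162378 [ 0.43595643 -0.30343094  0.21728157]
shift [109.7  -1.7  64.6] turn [-0.1  0.1 -0.4] rows 3.052611335854363 0.06443348831447226 j [ -44.   36.   15.  -43. -112.   43.]
```

View pics/m4.png

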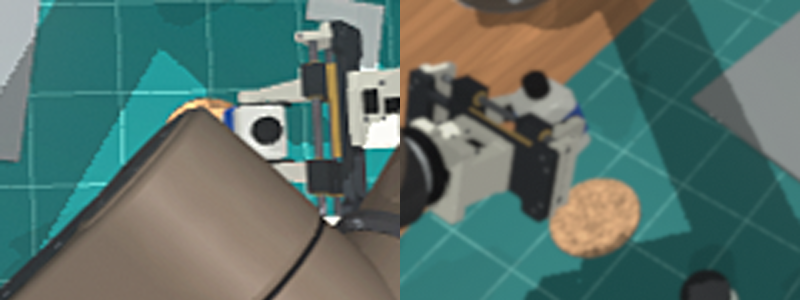

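The bottle is held upright above the coaster, with its cap at (266,131) in the left crop. Checking that position before lowering.

Run:
```python
from h import *
s=load('t4'); print(w(s,300+266/2.857,200+131/2.857,.272), s['cam_to_world'][:3,3])
```

```text
[ 0.43451962 -0.29764872  0.272     ] [0.33255675 0.01707737 1.6257092 ]
```

move_arm(motion=[[[10,-1,6],[0,0,-0.4],1],[[25,-2,14],[0,0,-0.4],1],[[42,-2,24],[0,0,-0.4],1],[[60,-2,35],[0,0,-0.4],1],[[78,-2,45],[0,0,-0.4],1],[[94,-2,55],[0,0,-0.4],1],[[104,-2,61],[0,0,-0.4],1],[[109,-2,64],[0,0,-0.4],1],[[110,-2,65],[0,0,-0.4],1],[[110,-2,65],[0,0,-0.4],1]])

```text
clock: 14.57
tool_pos: [0.4396, -0.3007, 0.0935]
orientation: [-179.3, 59.7, -89.3]
force: [0.2, 1.2, -1.9]
opening: 0.0504
gripper_force: 29.8
```

Run:
```python
from h import *
go((.437,-.302,.066),-90,60)
```

```text
shift [24.3  2.8 12.7] turn [-0.  -0.3  0.4] rows 0.6623815429584329 0.07162896893255358 j [ -43.   44.   11.  -40. -103.   52.]
```

move_arm(motion=[[[4,1,2],[0,-0.3,0.2],1],[[8,2,4],[0,-0.3,0.2],1],[[12,2,6],[0,-0.3,0.2],1],[[16,2,8],[0,-0.3,0.2],1],[[19,2,10],[0,-0.3,0.2],1],[[19,2,10],[0,-0.3,0.2],1],[[19,2,10],[0,-0.3,0.2],1]])

```text
clock: 15.15
tool_pos: [0.4374, -0.3017, 0.0717]
orientation: [-179.7, 60.0, -89.7]
force: [1.0, -0.4, -3.1]
opening: 0.0498
gripper_force: 29.8
```

Run:
```python
from h import *
go((.437,-.302,.066),-90,60)
```

```text
shift [5.1 0.5 2.6] turn [-0.  -0.   0.1] rows 0.13719818389787378 0.019920879733379925 j [ -43.   46.   10.  -40. -101.   53.]
```

move_arm(motion=[[[1,0,0.5],[0,0,0],1],[[2,0,1],[0,0,0],1],[[3,0,1.5],[0,0,0],1],[[4,0,2],[0,0,0],1],[[4.5,0,2.5],[0,0,0],1],[[4.5,0,2.5],[0,0,0],1]])

```text
clock: 15.65
tool_pos: [0.4375, -0.3017, 0.0667]
orientation: [-179.7, 60.0, -89.7]
force: [0.7, -0.1, -2.7]
opening: 0.0504
gripper_force: 29.8
```

Not touching yet; continuing in small steps.

move_arm(motion=[[[0.5,0,0.3],[0,0,0],1],[[1,0,0.6],[0,0,0],1],[[1.3,0,0.8],[0,0,0],1],[[1.3,0,0.8],[0,0,0],1],[[1.3,0,0.8],[0,0,0],1]])

```text
clock: 16.07
tool_pos: [0.4376, -0.3018, 0.0653]
orientation: [-179.7, 60.0, -89.7]
force: [0.0, 0.0, -2.3]
opening: 0.05
gripper_force: 29.8
```

move_arm(motion=[[[0.5,0,0.3],[0,0,0],1],[[1,0,0.6],[0,0,0],1],[[1.5,0,0.9],[0,0,0],1],[[1.5,0,0.9],[0,0,0],1],[[1.5,0,0.9],[0,0,0],1]])

```text
clock: 16.48
tool_pos: [0.4376, -0.3019, 0.0643]
orientation: [-179.6, 60.0, -89.6]
force: [1.5, -2.8, 6.0]
opening: 0.0499
gripper_force: 29.8
```

Contact, about 8 N. Releasing and backing out along the tool axis.

move_arm(motion=[[[0,0,0],[0,0,0],0.9],[[0,0,0],[0,0,0],0.6],[[0,0,0],[0,0,0],0.3],[[0,0,0],[0,0,0],0],[[0,0,0],[0,0,0],0],[[0,0,0],[0,0,0],0],[[0,0,0],[0,0,0],0],[[0,0,0],[0,0,0],0]])

```text
clock: 17.15
tool_pos: [0.4375, -0.3017, 0.0634]
orientation: [-179.7, 60.0, -89.7]
force: [0.5, -0.3, -0.1]
opening: 0.0837
gripper_force: 0.0
```

move_arm(motion=[[[0,0,-8],[0,0,0],0],[[0,0,-22],[0,0,0],0],[[0,0,-42],[0,0,0],0],[[0,0,-64],[0,0,0],0],[[0,0,-86],[0,0,0],0],[[0,0,-105],[0,0,0],0],[[0,0,-115],[0,0,0],0],[[0,0,-120],[0,0,0],0],[[0,0,-120],[0,0,0],0],[[0,0,-120],[0,0,0],0]])

```text
clock: 17.98
tool_pos: [0.4374, -0.4051, 0.1232]
orientation: [-179.7, 60.0, -89.7]
force: [0.9, -0.2, -0.5]
opening: 0.0876
gripper_force: 0.0
```

Run:
```python
from h import *
o=ctrl.get_obs();print(o['tool_pos'],o['force'],abs(o['qvel']).max())
s=snap('scene','s5');t=snap('top','t5');a=s['color'][120:345,80:380]
cv2.imwrite('pics/m5.png',np.hstack([cv2.resize(a,(400,300),interpolation=cv2.INTER_CUBIC),cv2.resize(t['color'][90:285,180:440],(400,300),interpolation=cv2.INTER_CUBIC)]))
for z in (.006,.098,.121): print((px(s,(.4367,-.2959,z))-[80,120])*4/3,(px(t,(.4367,-.2959,z))-[180,90])/.65)
```

```text
[ 0.43742214 -0.40507861  0.1231843 ] [ 0.91873957 -0.18304501 -0.45192845] 0.9081311465837028
[101.70663571 236.29170603] [296.91789074 249.22882703]
[ 90.13764148 208.95141193] [306.0735016  245.93781658]
[ 86.98311212 201.49650626] [308.53533931 245.05290199]
```

View pics/m5.png

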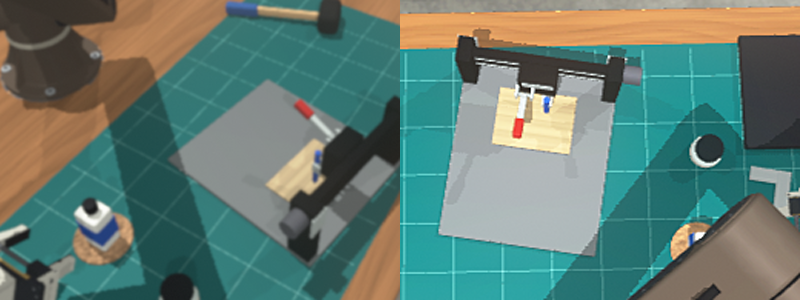

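The left view shows the bottle standing on the coaster, cap at (89,205) against (87,201) predicted. The lever is up, the jar is in place and the gripper is clear. Handing in.

```bash
python3 -c "
from plant import ctrl
print(ctrl.close_job())"
```

```text
the job is handed in; nothing more can be done
None
```

The lever is up at its stop and the bottle stands upright on the coaster; I moved none of the bystanders, and I handed the job in at about 18 s of the 48 s limit (no verdict was returned).

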